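# Register a bar blank in the weld jig

### The arm

A 6-joint arm with a two-finger parallel gripper is mounted at the origin on the work surface. World frame = base frame: x ahead of the robot, y to its left, z up, the work surface at z = 0. Lengths are in m, angles in degrees, forces in N, time in s.
With the tool pointing down it reaches from about 0.375 to 0.9 m from the base axis. Payload 3.1 kg.
Tool frame: the origin (TCP) lies at the very end of the fingers, on their centre line; the grasp point (between the pads) lies 19 mm behind it (bot.tcp_to_grasp is the distance from the TCP to the grasp point, in m); z points along the fingers, y is the line along which they close (so a half turn about z gives the same grasp; the last joint's range is limited). The gripper opens to 87 mm and grips with 3 to 60 N. Pads are 19 mm wide; open, the fingers measure 117 mm over their backs; the gripper's body (75 mm by 190 mm) begins 51 mm behind the grasp point.
Start: joints at [-83.509, 30.224, 82.088, -0, 67.689, -10.227], TCP at [0.18, -0.599, 0.223] pointing down, gripper open.
Joint ranges: [-176.69, 176.69], [-43.24, 126.21], [12.49, 139.97], [-82, 262], [0, 151.66], [-163.58, 163.58]. Speed limits (degrees/s): [159.86, 159.86, 180, 180, 180, 180].

### API

Orientations are given as a 3x3 rotation matrix whose columns are the frame's x, y, z axes.
In Python, from rig import telemetry, capture, camera_info, job, bot gives the robot as it stands. The module is installed in compiled form; this text tells all that it offers.
- The arm moves only by the tool carry_out, never from a script. Its argument "deltas" is a list that holds one entry, the list of rows, each a list of 7 numbers: the shift along the tool's x, y, z scaled (see below), then the turn, a rotation vector about the tool's x, y, z scaled (see below), then the closure, from -1 (fully open) to 1 (shut). In form: [[[dx, dy, dz, ax, ay, az, claw], ...]]. A call has exactly 10 rows; each row is the pose to reach, as a shift and turn from the pose commanded when the call began, along the tool's axes at that moment, turning the shorter way round; what a row does not reach only later rows make up. The controller multiplies each number of a shift by 15 cm and each number of a turn by 360 degrees. A row lasts 1/12 s, in which the tool goes at most 41.7 mm and 7.16 degrees, less where a joint would pass 70% of its speed; a pose out of reach is approached as far as the arm can. A call with a number of a shift or a turn outside -1 to 1 is refused whole. A call with a gripper value outside its range is refused whole. The fingers move at their own pace and stop on an object; the grip force is fixed at half the most. Time passes only in rows, so rows that repeat a pose let the fingers close, or fill a call up. It gives the time, the measured TCP pose, the force, the opening and the grip force at its end, in the units of the state.
- telemetry.read_state(): the state, without advancing time (a new reading comes with each control period).
- capture(name): name is "side" or "top"; returns the picture (480x640x3 uint8, red, green, blue); there is no depth.
- camera_info(name): a dict with "mtx" (3x3 intrinsics, pixels), "cam_to_world" (4x4, takes a point from camera to world coordinates). Camera axes: x right, y down, z forward; pixel columns grow to the right and rows downward; lengths in m; the calibration is good to about 2 mm. A picture is of the moment at which its call begins. camera_info takes no time and is no camera call.
- job.hand_in(): hands the job in; it is judged then, once.
The state is a dict: "time_s": time; "joint_positions": joint angles; "qvel": joint speeds; "tau": joint torques, N m; "position": TCP position; "tcp_rot": TCP orientation; "force": force on the tool from outside, world axes, zero at the start; "moment": the same for the moment, N m; "opening": opening from 0.0 (shut) to 1.0 (fully open); "grasp_force": force on a finger pad.
Only numpy, scipy, OpenCV 4.12 (cv2) and the standard library are available. Lean on these libraries where they do the work, as an engineer would, in place of code of your own. Each camera call takes 0.05 s, during which the arm holds its last target. There are 200 camera calls.

### The job

Take the long flat bar out of the parts bin and lay it flat on the weld jig plate without dropping it, then bring it snug into the jig's corner: one long edge flush along the long fence and one end against the short stop. Let go of it. Leave the other steel pieces in the bin, and the loose nut on the jig plate where it is.

Things in the scene. Friction and masses are not known exactly. Their poses are not given: they have to be found in the camera images.
- bar: Plain steel flat bar, 90 long (its x) x 36 wide (its y) x 20 thick (its z) mm, 0.4 to 0.6 kg. Starts lying flat on the bin floor. Origin at the centre of its underside.
- bin: Black open tray fixed to the bench, 200 (its x) x 340 (its y) x 50 tall mm, walls and floor about 4 mm thick. Origin at the centre of its underside, on the bench. Holds three steel pieces side by side along its y, about 90 mm apart, in any order; the bar's long side runs within about 0.3 rad of the bin's x. Bin and jig swap sides of the bench from start to start.
- jig: Weld jig: dark steel plate fixed to the bench, 240 (its x) x 260 (its y) x 12 thick mm; origin at the centre of its underside. Two aluminium stops, both 15 mm high, stand on it: a long fence parallel to its y, 220 mm long and 26 mm thick, whose working face looks to the jig's -x; and a short stop, 55 mm long along x and 25 mm thick, at the fence's +y end, whose working face looks to the jig's -y.
- corner (a point): Inner corner where the working faces of fence and short stop meet, at the plate's surface (12 mm above the bench); axes as the jig's. In the jig's frame it is at x 45, y 65, z 12 mm. The fence face runs from here 195 mm towards -y, the stop face 55 mm towards -x. A fully home bar has its centre 18 mm towards -x and 45 mm towards -y from here.
- offcut: Square steel offcut 44 x 44 x 22 mm, in the bin. Origin at the centre of its underside.
- collar: Short steel tube, 48 mm outside and 34 mm inside diameter, 30 mm tall, standing in the bin. Origin at the centre of its underside.
- nut: Steel ring nut, 32 mm across, 14 mm tall, lying on the jig plate behind the long fence. Not to be moved.
Things that resemble listed ones, but are neither listed nor needed, are in the scene too. What is shaped like the bar but green is not meant. What is shaped like the offcut but red is not meant.

How it is judged (in metres and radians):
On the way:
1. the bar is lifted clear of the bin's rim (z of bar in the frame of bin above 0.055 m), for 0.1 s.
At the end, for the whole second after the job is handed in: The bar lies flat on the jig plate (within 0.05 rad), released and at rest, its long edge within about 3 mm of the long fence and within 0.04 rad of parallel to it, one end within about 3 mm of the short stop; the square offcut and the collar are still in the bin (x of bar in the frame of corner between -0.0215 and -0.015 m and y of bar in the frame of corner between -0.0485 and -0.042 m and angle between the x axis of bar and the y axis of corner, either way round below 0.04 rad and angle between the z axis of bar and the z axis of corner, either way round below 0.05 rad and z of bar in the frame of corner between -0.003 and 0.023 m and linear speed of bar below 0.01 m/s and x of offcut in the frame of bin between -0.1 and 0.1 m and y of offcut in the frame of bin between -0.17 and 0.17 m and height (world z) of each of offcut, collar below 0.045 m and x of collar in the frame of bin between -0.1 and 0.1 m and y of collar in the frame of bin between -0.17 and 0.17 m); the robot touches nothing.
It fails at once if the bar is dropped: it falls freely, faster than 0.6 m/s (a drop of about 2 cm) (linear speed of bar above 0.6 m/s and contact force between the fingers and bar below 0.05 N).
It fails at once if the offcut or the collar is lifted out of the bin (more than 60 mm above the bench) (height (world z) of any of offcut, collar above 0.06 m).
It fails at once if the loose nut on the jig plate is shifted more than 30 mm (distance of nut from where it was at the start of the episode above 0.03 m).
It also fails if it takes over 58 s, if anything falls off the work surface, if the arm or the gripper's body presses on something with over 40 N, if the wrist force passes 120 N, or if a joint passes its speed limit or range.

## Working session

There is one attempt and no reset: what is moved stays moved. The work goes in short steps, Python scripts to look and compute and a tool call to move; the robot and the scene stay as the last step left them, time stands still between calls to the robot, and variables do not carry over. Pictures are saved under pics/ and viewed, at most 10 in all, crops included, and the job is handed in when it is done.

Besides the shell and the picture viewer there is one more tool, called as name(argument=value, ...) on one line, values as JSON. carry_out: Moves the arm, as the interface text tells. Its arguments: {"type":"object","properties":{"deltas":{"type":"array","items":{"type":"array","items":{"type":"array","items":{"type":"number"}}}}},"required":["deltas"]}

```bash
mkdir -p pics; python3 - <<'E'
from rig import *
import cv2,numpy as np
for n in("top","side"):
    cv2.imwrite(f"pics/{n}0.png",capture(n)[:,:,::-1]); c=camera_info(n); print(n,np.round(c["mtx"],1).tolist(),np.round(c["cam_to_world"],3).tolist())
s=telemetry.read_state(); print(s)
E
```

```text
top [[458.4, 0.0, 317.6], [0.0, 458.4, 248.5], [0.0, 0.0, 1.0]] [[-0.007, -0.988, 0.155, 0.365], [-1.0, 0.008, 0.006, 0.059], [-0.007, -0.155, -0.988, 1.02], [0.0, 0.0, 0.0, 1.0]]
side [[442.3, 0.0, 322.7], [0.0, 442.3, 242.1], [0.0, 0.0, 1.0]] [[0.988, -0.113, 0.105, 0.434], [-0.154, -0.675, 0.721, -0.596], [-0.011, -0.729, -0.685, 0.681], [0.0, 0.0, 0.0, 1.0]]
{'time_s': 0.1, 'joint_positions': array([-8.35091513e+01,  3.02732051e+01,  8.21500876e+01,  3.28764748e-04,
        6.76890150e+01, -1.02285169e+01]), 'qvel': array([-0.04436349, -0.08918043, -0.10465255,  0.00062336, -0.03682066,
        0.05539595]), 'tau': array([-6.84959673e-05, -4.40984023e+01, -1.77151233e+01,  6.33804803e-02,
        5.33924368e-02, -5.84303302e-05]), 'position': array([ 0.17974318, -0.59790061,  0.22166836]), 'tcp_rot': array([[ 9.57725980e-01,  2.87681942e-01, -2.16308516e-04],
       [ 2.87681807e-01, -9.57724064e-01,  1.94817426e-03],
       [ 3.53290685e-04, -1.92804513e-03, -9.99998079e-01]]), 'force': array([-0.32919933, -0.28294176, -1.0528423 ]), 'moment': array([ 0.03174605, -0.01738872,  0.00200021]), 'grasp_force': 0.0, 'opening': 1.0004721692232703}
```

View pics/top0.png

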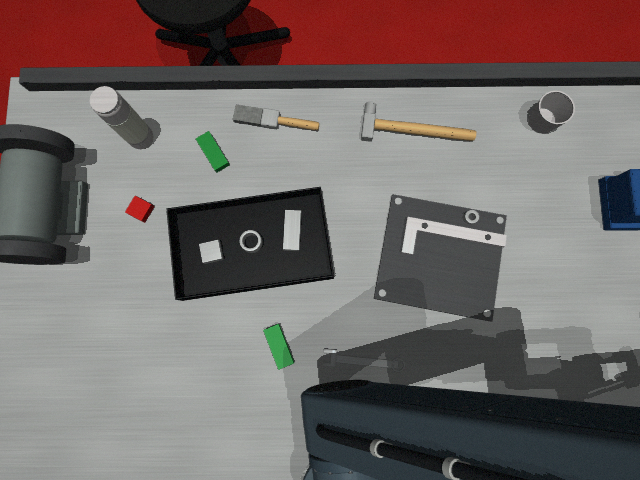

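View pics/side0.png

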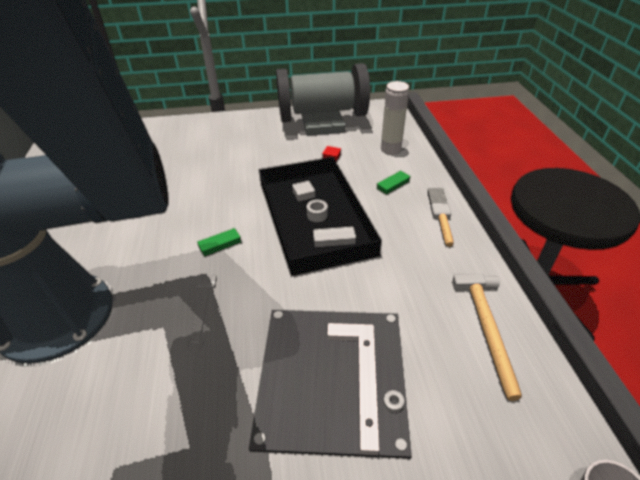

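The top view shows the bar at about (291,230), the collar at (250,240), the offcut at (210,251), and the L-stop's inner corner near (414,241). In the side view the bar is at about (334,237) and the L's inner corner near (360,336).

```bash
cat > h.py <<'E'
from rig import *
import cv2,numpy as np
def ray(n,p):
    c=camera_info(n);T=c["cam_to_world"];p=np.atleast_2d(p).astype(float)
    d=np.c_[p,np.ones(len(p))]@np.linalg.inv(c["mtx"]).T@T[:3,:3].T
    return T[:3,3],d
def onz(n,p,z):
    o,d=ray(n,p);return (o+d*((z-o[2])/d[:,2])[:,None])[:,:2]
def tri(pt,ps):
    (a,u),(b,v)=ray("top",pt),ray("side",ps);u=u[0]/np.linalg.norm(u);v=v[0]/np.linalg.norm(v)
    s,t=np.linalg.lstsq(np.c_[u,-v],b-a,rcond=None)[0];p,q=a+s*u,b+t*v
    return (p+q)/2,np.linalg.norm(p-q)
def blobs(img,roi,th=130,S=4):
    """bright contours in roi x0,y0,x1,y1, found on an upsampled crop"""
    x0,y0,x1,y1=roi;g=cv2.cvtColor(img[y0:y1,x0:x1],cv2.COLOR_RGB2GRAY)
    g=cv2.resize(g,None,fx=S,fy=S,interpolation=cv2.INTER_CUBIC)
    cs,_=cv2.findContours((g>th).astype(np.uint8),cv2.RETR_EXTERNAL,cv2.CHAIN_APPROX_NONE)
    return [((c[:,0]+.5)/S-.5+[x0,y0]).astype(np.float32) for c in cs if cv2.contourArea(c)>60*S*S]
def poly(c,e=2.5): return cv2.approxPolyDP(c.reshape(-1,1,2),e,True)[:,0]
E
python3 - <<'E'
from h import *
np.set_printoptions(precision=4,suppress=True)
im={n:cv2.imread(f"pics/{n}0.png")[:,:,::-1].copy() for n in("top","side")}
for n,r,r2 in(("top",(275,200,310,260),(392,208,500,275)),("side",(305,222,362,250),(315,316,386,452))):
  for th in (110,150):
    for R in(r,r2):
      for c in blobs(im[n],R,th): print(n,th,len(c),poly(c).tolist(),cv2.minAreaRect(c))
E
```

```text
top 110 436 [[284.875, 209.625], [282.625, 248.375], [297.875, 249.625], [300.375, 210.375]] ((291.512451171875, 229.51382446289062), (16.3720760345459, 40.076107025146484), 3.012787342071533)
top 110 1027 [[401.125, 251.125], [412.875, 253.375], [417.125, 229.875], [499.375, 245.625], [499.375, 233.125], [407.875, 216.125]] ((451.2243957519531, 242.05682373046875), (96.13330078125, 36.936832427978516), 9.659892082214355)
top 110 422 [[464.625, 216.375], [468.875, 222.375], [474.875, 222.375], [478.875, 215.875], [474.625, 209.375], [499.375, 213.625], [499.375, 207.625], [469.125, 207.625], [474.125, 209.125], [467.375, 210.625]] ((482.0, 215.25), (15.25, 34.75), 90.0)
top 150 429 [[285.375, 209.625], [282.875, 248.125], [297.875, 249.375], [300.125, 210.625]] ((291.4882507324219, 229.4730682373047), (15.793929100036621, 39.34028625488281), 3.012787342071533)
top 150 1019 [[401.625, 251.125], [412.625, 253.125], [417.125, 229.375], [499.125, 245.125], [499.375, 233.625], [407.875, 216.625]] ((451.3918762207031, 241.89865112304688), (95.72130584716797, 36.126678466796875), 9.46232223
[... 489 characters left out ...]
68215942383), 85.60128784179688)
side 110 1384 [[327.875, 322.125], [328.125, 335.875], [357.375, 337.375], [359.125, 447.625], [377.625, 451.375], [373.875, 324.875]] ((352.85980224609375, 386.6531066894531), (131.4898223876953, 48.27157974243164), 87.48863983154297)
side 150 385 [[354.625, 234.625], [350.875, 226.875], [313.625, 230.875], [315.625, 240.125]] ((334.0367736816406, 233.47792053222656), (11.236038208007812, 40.879234313964844), 85.60128784179688)
side 150 1367 [[328.375, 322.875], [328.125, 334.875], [358.125, 336.875], [359.875, 447.375], [377.375, 450.375], [373.375, 325.875]] ((352.8482360839844, 386.5177307128906), (129.7497100830078, 46.74101257324219), 87.47758483886719)
```

```bash
python3 - <<'E'
from h import *
np.set_printoptions(precision=4,suppress=True)
im={n:cv2.imread(f"pics/{n}0.png")[:,:,::-1].copy() for n in("top","side")}
R={"top":((275,200,310,260),(392,208,500,275)),"side":((305,222,362,250),(315,316,386,452))}
B={};J={}
for n in R:
    B[n]=max(blobs(im[n],R[n][0],150),key=len); J[n]=max(blobs(im[n],R[n][1],150),key=len)
P={n:poly(B[n]) for n in B};
# bar corners: top order a,b,c,d
t=P["top"];s=P["side"]
print("side poly",s)
print("bar ctr tri",tri(cv2.minAreaRect(B["top"])[0],cv2.minAreaRect(B["side"])[0]))
for a,b in((0,1),(1,2),(2,3),(3,0)):print(tri(t[a],s[b]))
jt=poly(J["top"]);js=poly(J["side"])
print("inner",tri(jt[2],js[2]),"outer",tri(jt[5],js[5]),"stopend-in",tri(jt[1],js[1]),"stopend-out",tri(jt[0],js[0]))
for n in R:
    for z in (.024,):
        w=onz(n,B[n],z).astype(np.float32);r=cv2.boxPoints(cv2.minAreaRect(w));print(n,"bar",r.mean(0),cv2.minAreaRect(w)[1:])
    w=onz(n,J[n],.027);q=onz(n,poly(J[n]),.027);print(n,"jig",q)
    def line(a,b):
        d=b-a;L=np.linalg.norm(d);d=d/L;u=(w-a)@d;v=(w-a)@[-d[1],d[0]]
        k=w[(abs(v)<.004)&(u>.006)&(u<L-.006)].astype(np.float32);vx,vy,x,y=cv2.fitLine(k,cv2.DIST_HUBER,0,.01,.01).ravel();return vx,vy,x,y
    f=line(q[2],q[3]);g=line(q[1],q[2])
    h=line(q[4],q[5]); 
    c=np.linalg.solve(np.array([[f[0],-g[0]],[f[1],-g[1]]]),[g[2]-f[2],g[3]-f[3]])[0]
    print("fence ang",[np.degrees(np.arctan(-l[0]/l[1])) for l in(f,h)],"stop ang",np.degrees(np.arctan2(g[1],g[0])),"corner",[f[2]+c*f[0],f[3]+c*f[1]])
E
```

```text
side poly [[354.625 234.625]
 [350.875 226.875]
 [313.625 230.875]
 [315.625 240.125]]
bar ctr tri (array([0.5649, 0.1222, 0.0207]), np.float64(0.0005300072928848212))
(array([0.6076, 0.1357, 0.023 ]), np.float64(0.004464498096386836))
(array([0.5225, 0.1413, 0.0182]), np.float64(0.002336770978628145))
(array([0.5208, 0.108 , 0.0201]), np.float64(0.0008184221605360404))
(array([0.6065, 0.1026, 0.0283]), np.float64(0.0007953236986244125))
inner (array([ 0.5607, -0.1559,  0.0238]), np.float64(0.0034796061266766146)) outer (array([ 0.5915, -0.1368,  0.0228]), np.float64(0.00045384923089681625)) stopend-in (array([ 0.5083, -0.1438,  0.0246]), np.float64(0.0020528687266523704)) stopend-out (array([ 0.5127, -0.1195,  0.0263]), np.float64(0.0019342765617834123))
top bar [0.5647 0.1219] ((0.0350109338760376, 0.08885761350393295), 87.30948638916016)
top jig [[ 0.5136 -0.1194]
 [ 0.509  -0.1433]
 [ 0.5618 -0.1552]
 [ 0.5252 -0.333 ]
 [ 0.5508 -0.3353]
 [ 0.5907 -0.136 ]]
fence ang [np.float32(-11.428064), np.float32(-11.4392395)] stop ang -11.287578 corner [np.float32(0.56199), np.float32(-0.15358159)]
side bar [0.5637 0.1188] ((0.03690819442272186, 0.08982682228088379), 87.05821228027344)
side jig [[ 0.5117 -0.1201]
 [ 0.507  -0.1456]
 [ 0.5583 -0.1582]
 [ 0.5206 -0.3442]
 [ 0.5445 -0.3523]
 [ 0.5902 -0.1397]]
fence ang [np.float32(-11.55303), np.float32(-11.548318)] stop ang -11.204015 corner [np.float32(0.55891603), np.float32(-0.15666643)]
```

carry_out(deltas=[[[0.1,-0.17,0,0,0,0.009,-0.35],[0.2,-0.34,0,0,0,0.018,-0.35],[0.3,-0.5,0,0,0,0.027,-0.35],[0.4,-0.67,0,0,0,0.036,-0.35],[0.5,-0.84,0,0,0,0.045,-0.35],[0.6,-1,0,0,0,0.0542,-0.35],[0.6,-1,0,0,0,0.0542,-0.35],[0.6,-1,0,0,0,0.0542,-0.35],[0.6,-1,0,0,0,0.0542,-0.35],[0.6,-1,0,0,0,0.0542,-0.35]]])

```text
time_s: 0.93
position: [0.2228, -0.4306, 0.2227]
tcp_rot: [[0.999, -0.049, 0.0], [-0.049, -0.999, -0.002], [0.0, 0.002, -1.0]]
force: [1.0, -0.6, -0.2]
opening: 0.677
grasp_force: 0.0
```

carry_out(deltas=[[[0.07,-0.12,0,0,0,0,-0.35],[0.14,-0.24,0,0,0,0,-0.35],[0.21,-0.36,0,0,0,0,-0.35],[0.28,-0.48,0,0,0,0,-0.35],[0.35,-0.6,0,0,0,0,-0.35],[0.42,-0.74,0,0,0,0,-0.35],[0.48,-0.86,0,0,0,0,-0.35],[0.52,-0.94,0,0,0,0,-0.35],[0.52,-0.94,0,0,0,0,-0.35],[0.52,-0.94,0,0,0,0,-0.35]]])

```text
time_s: 1.77
position: [0.308, -0.293, 0.2226]
tcp_rot: [[0.999, -0.048, 0.0], [-0.048, -0.999, -0.001], [0.0, 0.001, -1.0]]
force: [0.0, 0.6, 0.6]
opening: 0.675
grasp_force: 0.0
```

carry_out(deltas=[[[0.07,-0.12,0,0,0,0,-0.35],[0.14,-0.24,0,0,0,0,-0.35],[0.21,-0.36,0,0,0,0,-0.35],[0.28,-0.48,0,0,0,0,-0.35],[0.35,-0.6,0,0,0,0,-0.35],[0.42,-0.74,0,0,0,0,-0.35],[0.48,-0.86,0,0,0,0,-0.35],[0.52,-0.94,0,0,0,0,-0.35],[0.52,-0.94,0,0,0,0,-0.35],[0.52,-0.94,0,0,0,0,-0.35]]])

```text
time_s: 2.6
position: [0.3929, -0.1562, 0.2226]
tcp_rot: [[0.999, -0.048, 0.0], [-0.048, -0.999, -0.001], [0.0, 0.001, -1.0]]
force: [0.1, -1.1, -0.6]
opening: 0.674
grasp_force: 0.0
```

carry_out(deltas=[[[0.07,-0.12,0,0,0,0,-0.35],[0.14,-0.24,0,0,0,0,-0.35],[0.21,-0.36,0,0,0,0,-0.35],[0.28,-0.48,0,0,0,0,-0.35],[0.35,-0.6,0,0,0,0,-0.35],[0.42,-0.74,0,0,0,0,-0.35],[0.48,-0.86,0,0,0,0,-0.35],[0.52,-0.94,0,0,0,0,-0.35],[0.52,-0.94,0,0,0,0,-0.35],[0.52,-0.94,0,0,0,0,-0.35]]])

```text
time_s: 3.43
position: [0.4775, -0.0192, 0.2224]
tcp_rot: [[0.999, -0.049, -0.0], [-0.049, -0.999, -0.001], [-0.0, 0.001, -1.0]]
force: [0.1, -0.3, -1.4]
opening: 0.673
grasp_force: 0.0
```

carry_out(deltas=[[[0.07,-0.12,0,0,0,0,-0.35],[0.14,-0.24,0,0,0,0,-0.35],[0.21,-0.38,0,0,0,0,-0.35],[0.28,-0.5,0,0,0,0,-0.35],[0.36,-0.64,0.1,0,0,0,-0.35],[0.44,-0.8,0.2,0,0,0,-0.35],[0.53,-0.96,0.35,0,0,0,-0.35],[0.534,-0.96,0.5,0,0,0,-0.35],[0.534,-0.96,0.68,0,0,0,-0.35],[0.534,-0.96,0.68,0,0,0,-0.35]]])

```text
time_s: 4.27
position: [0.5607, 0.1202, 0.1158]
tcp_rot: [[0.999, -0.05, -0.011], [-0.05, -0.999, -0.001], [-0.011, 0.001, -1.0]]
force: [-1.2, -0.5, -0.2]
opening: 0.673
grasp_force: 0.0
```

```bash
python3 - <<'E'
from h import *
for n,r in(("top",(250,170,350,290)),("side",(250,130,400,270))):
    cv2.imwrite(f"pics/{n}1.png",cv2.resize(capture(n)[r[1]:r[3],r[0]:r[2],::-1],None,fx=4,fy=4))
E
python3 -c "
import cv2,numpy as np
a=cv2.imread('pics/top1.png');b=cv2.imread('pics/side1.png');h=480
b=cv2.resize(b,(int(b.shape[1]*h/b.shape[0]*.6),h));a=cv2.resize(a,(350,h*350//400))
a=cv2.copyMakeBorder(a,0,h-a.shape[0],0,0,0);cv2.imwrite('pics/c1.png',np.hstack([a,b]))"
```

```text
(no output)
```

View pics/c1.png

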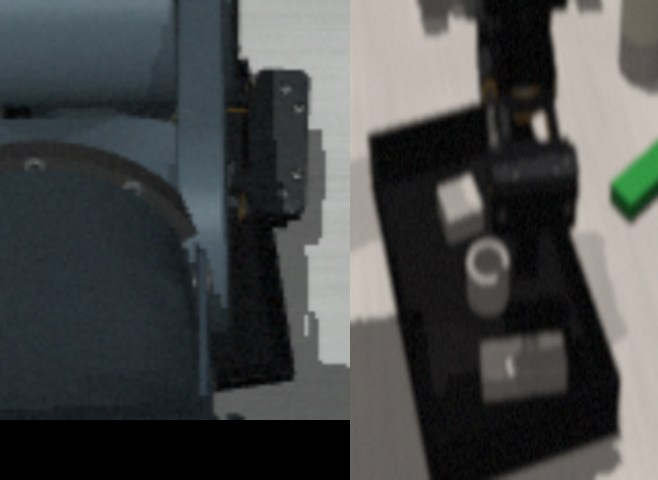

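The side crop shows the bar (crop 525,365) unobstructed in the bin with the collar clear of it; the gripper body hangs above at (535,190). Descending.

carry_out(deltas=[[[0,0,0,0,0,0,-0.35],[0,0,0.08,0,0,0,-0.35],[0,0,0.16,0,0,0,-0.35],[0,0,0.24,0,0,0,-0.35],[0,0,0.32,0,0,0,-0.35],[0,0,0.4,0,0,0,-0.35],[0,0,0.46,0,0,0,-0.35],[0,0,0.5,0,0,0,-0.35],[0,0,0.5,0,0,0,-0.35],[0,0,0.5,0,0,0,-0.35]]])

```text
time_s: 5.2
position: [0.5642, 0.122, 0.0453]
tcp_rot: [[0.999, -0.049, -0.0], [-0.049, -0.999, -0.0], [-0.0, 0.0, -1.0]]
force: [-0.8, -0.1, -0.2]
opening: 0.673
grasp_force: 0.0
```

```bash
python3 - <<'E'
from h import *
cv2.imwrite("pics/side2.png",cv2.resize(capture("side")[130:270,250:410,::-1],None,fx=4,fy=4)); print(telemetry.read_state()["position"])
E
```

```text
[0.5645163  0.12204945 0.04572592]
```

View pics/side2.png

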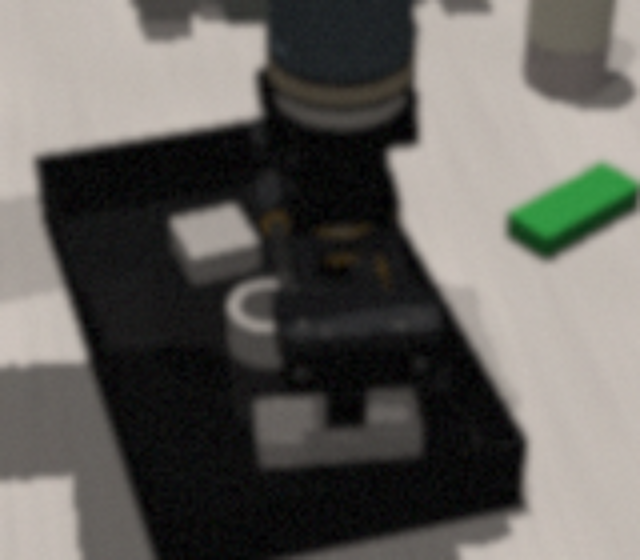

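The front finger hangs in line with the middle of the bar (crop finger x≈345, bar 255–425). Lower, close, and lift a little.

carry_out(deltas=[[[0,0,0.05,0,0,0,-0.35],[0,0,0.1,0,0,0,-0.35],[0,0,0.16,0,0,0,-0.35],[0,0,0.21,0,0,0,-0.35],[0,0,0.245,0,0,0,-0.35],[0,0,0.245,0,0,0,-0.35],[0,0,0.245,0,0,0,-0.35],[0,0,0.245,0,0,0,1],[0,0,0.245,0,0,0,1],[0,0,0.245,0,0,0,1]]])

```text
time_s: 6.08
position: [0.5646, 0.122, 0.0092]
tcp_rot: [[0.999, -0.049, 0.001], [-0.049, -0.999, 0.0], [0.001, -0.0, -1.0]]
force: [0.7, -0.4, -0.4]
opening: 0.528
grasp_force: 0.0
```

carry_out(deltas=[[[0,0,0,0,0,0,1],[0,0,0,0,0,0,1],[0,0,0,0,0,0,1],[0,0,0,0,0,0,1],[0,0,0,0,0,0,1],[0,0,0,0,0,0,1],[0,0,-0.02,0,0,0,1],[0,0,-0.05,0,0,0,1],[0,0,-0.07,0,0,0,1],[0,0,-0.07,0,0,0,1]]])

```text
time_s: 6.92
position: [0.5642, 0.1224, 0.0195]
tcp_rot: [[0.999, -0.049, 0.0], [-0.049, -0.999, 0.0], [0.0, -0.0, -1.0]]
force: [-0.5, -0.1, -4.0]
opening: 0.41
grasp_force: 30.0
```

carry_out(deltas=[[[0,0,-0.05,0,0,0,1],[0,0,-0.13,0,0,0,1],[0,0,-0.23,0,0,0,1],[0,0,-0.34,0,0,0,1],[0,0,-0.46,0,0,0,1],[0,0,-0.58,0,0,0,1],[0,0,-0.7,0,0,0,1],[0,0,-0.8,0,0,0,1],[0,0,-0.86,0,0,0,1],[0,0,-0.87,0,0,0,1]]])

```text
time_s: 7.75
position: [0.5654, 0.1222, 0.1525]
tcp_rot: [[0.999, -0.049, 0.005], [-0.049, -0.999, 0.0], [0.005, -0.0, -1.0]]
force: [0.2, 0.6, -3.9]
opening: 0.41
grasp_force: 30.0
```

carry_out(deltas=[[[-0.01,0.06,0,0,0,0,1],[-0.02,0.14,0,0,0,0,1],[-0.03,0.24,0,0,0,0,1],[-0.05,0.35,0,0,0,0,1],[-0.06,0.46,0,0,0,0,1],[-0.08,0.57,0,0,0,0,1],[-0.1,0.68,0,0,0,0,1],[-0.11,0.79,0,0,0,0,1],[-0.12,0.9,0,0,0,0,1],[-0.135,1,0,0,0,0,1]]])

```text
time_s: 8.58
position: [0.5352, -0.0288, 0.1485]
tcp_rot: [[0.999, -0.05, -0.003], [-0.05, -0.999, 0.0], [-0.003, -0.0, -1.0]]
force: [0.2, -0.5, -4.1]
opening: 0.407
grasp_force: 30.0
```

carry_out(deltas=[[[-0.01,0.11,0,0,0,-0.012,1],[-0.03,0.22,0,0,0,-0.027,1],[-0.04,0.33,0,0,0,-0.043,1],[-0.05,0.44,0,0,0,-0.06,1],[-0.07,0.55,0,0,0,-0.077,1],[-0.08,0.66,0,0,0,-0.094,1],[-0.1,0.77,0,0,0,-0.111,1],[-0.11,0.87,0,0,0,-0.128,1],[-0.12,0.95,0,0,0,-0.144,1],[-0.135,1,0,0,0,-0.16,1]]])

```text
time_s: 9.42
position: [0.5077, -0.1778, 0.1485]
tcp_rot: [[0.574, 0.819, -0.002], [0.819, -0.574, 0.0], [-0.001, -0.002, -1.0]]
force: [0.6, -0.0, -4.5]
opening: 0.41
grasp_force: 30.0
```

carry_out(deltas=[[[0,0,0,0,0,-0.012,1],[0,0,0,0,0,-0.026,1],[0,0,0,0,0,-0.04,1],[0,0,0,0,0,-0.054,1],[0,0,0,0,0,-0.066,1],[0,0,0,0,0,-0.066,1],[0,0,0,0,0,-0.066,1],[0,0,0,0,0,-0.066,1],[0,0,0,0,0,-0.066,1],[0,0,0,0,0,-0.066,1]]])

```text
time_s: 10.25
position: [0.509, -0.1757, 0.1496]
tcp_rot: [[0.199, 0.98, -0.0], [0.98, -0.199, 0.0], [0.0, -0.0, -1.0]]
force: [0.7, -0.8, -4.2]
opening: 0.415
grasp_force: 30.0
```

carry_out(deltas=[[[-0.04,0,0,0,0,0,1],[-0.1,0.01,0.05,0,0,0,1],[-0.136,0.02,0.12,0,0,0,1],[-0.136,0.02,0.24,0,0,0,1],[-0.136,0.02,0.36,0,0,0,1],[-0.136,0.02,0.48,0,0,0,1],[-0.136,0.02,0.6,0,0,0,1],[-0.136,0.02,0.7,0,0,0,1],[-0.136,0.02,0.75,0,0,0,1],[-0.136,0.02,0.76,0,0,0,1]]])

```text
time_s: 11.08
position: [0.5069, -0.1962, 0.0335]
tcp_rot: [[0.199, 0.98, -0.003], [0.98, -0.199, 0.002], [0.001, -0.004, -1.0]]
force: [-0.3, 0.4, -4.3]
opening: 0.408
grasp_force: 30.0
```

```bash
python3 - <<'E'
from h import *
cv2.imwrite("pics/side3.png",cv2.resize(capture("side")[290:470,230:430,::-1],None,fx=3.3,fy=3.3)); print(telemetry.read_state()["position"])
E
```

```text
[ 0.50742925 -0.19638822  0.0343413 ]
```

View pics/side3.png

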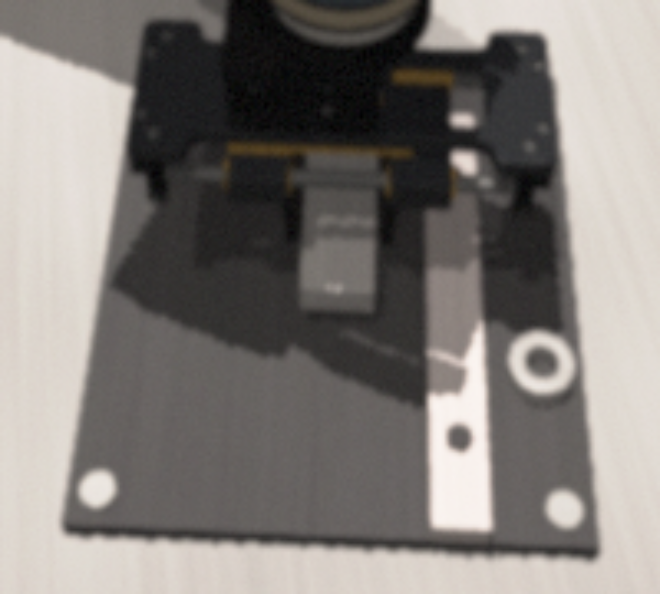

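The bar (crop 300–378, bottom end at y≈310) hangs about 50 px left of the fence face, parallel to it, with the finger between clear of the fence. Lower onto the plate.

carry_out(deltas=[[[0,0,0.02,0,0,0,1],[0,0,0.04,0,0,0,1],[0,0,0.06,0,0,0,1],[0,0,0.075,0,0,0,1],[0,0,0.085,0,0,0,1],[0,0,0.095,0,0,0,1],[0,0,0.1,0,0,0,1],[0,0,0.105,0,0,0,1],[0,0,0.11,0,0,0,1],[0,0,0.11,0,0,0,1]]])

```text
time_s: 11.97
position: [0.5081, -0.1962, 0.0192]
tcp_rot: [[0.198, 0.98, -0.0], [0.98, -0.198, 0.0], [0.0, -0.0, -1.0]]
force: [-0.2, -0.5, -4.0]
opening: 0.408
grasp_force: 30.0
```

carry_out(deltas=[[[0,0,0.003,0,0,0,1],[0,0,0.006,0,0,0,1],[0,0,0.008,0,0,0,1],[0,0,0.01,0,0,0,1],[0,0,0.012,0,0,0,1],[0,0,0.013,0,0,0,1],[0,0,0.013,0,0,0,1],[0,0,0.013,0,0,0,1],[0,0,0.013,0,0,0,1],[0,0,0.013,0,0,0,1]]])

```text
time_s: 12.8
position: [0.5081, -0.1962, 0.0174]
tcp_rot: [[0.198, 0.98, 0.0], [0.98, -0.198, -0.0], [-0.0, 0.0, -1.0]]
force: [-0.5, 0.3, -5.0]
opening: 0.412
grasp_force: 30.0
```

carry_out(deltas=[[[0.003,0,0,0,0,0,1],[0.006,0,0,0,0,0,1],[0.01,0,0,0,0,0,1],[0.013,0,0,0,0,0,1],[0.016,0,0,0,0,0,1],[0.02,0,0,0,0,0,1],[0.023,0,0,0,0,0,1],[0.026,0,0,0,0,0,1],[0.028,0,0,0,0,0,1],[0.028,0,0,0,0,0,1]]])

```text
time_s: 13.63
position: [0.5089, -0.1921, 0.0174]
tcp_rot: [[0.198, 0.98, 0.0], [0.98, -0.198, 0.0], [0.0, 0.0, -1.0]]
force: [-0.1, -0.4, -4.7]
opening: 0.412
grasp_force: 30.0
```

carry_out(deltas=[[[0.003,0,0.002,0,0,0,1],[0.006,0,0.004,0,0,0,1],[0.009,0,0.006,0,0,0,1],[0.012,0,0.006,0,0,0,1],[0.014,0,0.006,0,0,0,1],[0.016,0,0.006,0,0,0,1],[0.018,0,0.006,0,0,0,1],[0.02,0,0.006,0,0,0,1],[0.02,0,0.006,0,0,0,1],[0.02,0,0.006,0,0,0,1]]])

```text
time_s: 14.47
position: [0.5095, -0.1913, 0.0172]
tcp_rot: [[0.197, 0.98, 0.001], [0.98, -0.197, -0.003], [-0.003, 0.001, -1.0]]
force: [-5.1, -8.3, 2.3]
opening: 0.41
grasp_force: 30.0
```

carry_out(deltas=[[[0.002,0,0.002,0,0,0,1],[0.004,0,0.004,0,0,0,1],[0.006,0,0.006,0,0,0,1],[0.008,0,0.006,0,0,0,1],[0.01,0,0.006,0,0,0,1],[0.012,0,0.006,0,0,0,1],[0.013,0,0.006,0,0,0,1],[0.013,0,0.006,0,0,0,1],[0.013,0,0.006,0,0,0,1],[0.013,0,0.006,0,0,0,1]]])

```text
time_s: 15.3
position: [0.5096, -0.1913, 0.0171]
tcp_rot: [[0.196, 0.981, 0.0], [0.981, -0.196, -0.006], [-0.005, 0.002, -1.0]]
force: [-10.4, -14.5, 8.9]
opening: 0.409
grasp_force: 30.0
```

carry_out(deltas=[[[-0.006,-0.005,-0.003,0,0,0,1],[-0.012,-0.01,-0.006,0,0,0,1],[-0.012,-0.02,-0.006,0,0,0,1],[-0.012,-0.03,-0.006,0,0,0,1],[-0.012,-0.03,-0.006,0,0,0,1],[-0.012,-0.03,-0.006,0,0,0,1],[-0.012,-0.03,-0.006,0,0,0,1],[-0.012,-0.03,-0.006,0,0,0,1],[-0.012,-0.03,-0.006,0,0,0,1],[-0.012,-0.03,-0.006,0,0,0,1]]])

```text
time_s: 16.13
position: [0.5087, -0.1912, 0.0173]
tcp_rot: [[0.199, 0.98, 0.008], [0.98, -0.199, -0.006], [-0.004, 0.009, -1.0]]
force: [1.6, -6.0, -1.6]
opening: 0.408
grasp_force: 30.0
```

carry_out(deltas=[[[0,0,0,0,0,0,0],[0,0,0,0,0,0,0],[0,0,0,0,0,0,0],[0,0,0,0,0,0,0],[0,0,0,0,0,0,0],[0,0,0,0,0,0,0],[0,0,0,0,0,0,0],[0,0,0,0,0,0,0],[0,0,0,0,0,0,0],[0,0,0,0,0,0,0]]])

```text
time_s: 16.97
position: [0.5054, -0.1881, 0.0166]
tcp_rot: [[0.198, 0.98, 0.001], [0.98, -0.198, -0.0], [0.0, 0.001, -1.0]]
force: [3.3, 0.5, 2.6]
opening: 0.498
grasp_force: 1.3
```

carry_out(deltas=[[[0,0.007,0,0,0,0,0],[0,0.015,0,0,0,0,0],[0,0.015,-0.03,0,0,0,0],[0,0.015,-0.08,0,0,0,0],[0,0.015,-0.15,0,0,0,0],[0,0.015,-0.25,0,0,0,0],[0,0.015,-0.35,0,0,0,0],[0,0.015,-0.43,0,0,0,0],[0,0.015,-0.5,0,0,0,0],[0,0.015,-0.5,0,0,0,0]]])

```text
time_s: 17.8
position: [0.5085, -0.1893, 0.0941]
tcp_rot: [[0.198, 0.98, 0.004], [0.98, -0.198, -0.002], [-0.002, 0.004, -1.0]]
force: [-0.0, 0.1, 0.1]
opening: 0.502
grasp_force: 0.0
```

carry_out(deltas=[[[0,-0.03,0,0,0,0.015,0],[0,-0.06,0,0,0,0.03,0],[0,-0.1,0,0,0,0.045,0],[0,-0.14,0,0,0,0.06,0],[0,-0.18,0,0,0,0.075,0],[0,-0.22,0,0,0,0.09,0],[0,-0.265,0,0,0,0.105,0],[0,-0.265,0,0,0,0.12,0],[0,-0.265,0,0,0,0.135,0],[0,-0.265,0,0,0,0.15,0]]])

```text
time_s: 18.63
position: [0.4678, -0.1805, 0.0912]
tcp_rot: [[0.911, 0.411, -0.001], [0.411, -0.911, 0.001], [-0.001, -0.001, -1.0]]
force: [0.5, -0.2, -0.1]
opening: 0.497
grasp_force: 0.0
```

carry_out(deltas=[[[0,0,0,0,0,0.015,0],[0,0,0,0,0,0.03,0],[0,0,0,0,0,0.045,0],[0,0,0,0,0,0.06,0],[0,0,0,0,0,0.075,0],[0,0,0,0,0,0.09,0],[0,0,0,0,0,0.1,0],[0,0,0,0,0,0.1,0],[0,0,0,0,0,0.1,0],[0,0,0,0,0,0.1,0]]])

```text
time_s: 19.47
position: [0.4682, -0.1806, 0.0913]
tcp_rot: [[0.98, -0.197, -0.0], [-0.197, -0.98, 0.0], [-0.0, -0.0, -1.0]]
force: [-0.3, -0.2, 0.5]
opening: 0.497
grasp_force: 0.0
```

```bash
python3 - <<'E'
from h import *
cv2.imwrite("pics/side4.png",cv2.resize(capture("side")[290:470,230:430,::-1],None,fx=3.3,fy=3.3)); print(telemetry.read_state()["position"])
E
```

```text
[ 0.46817568 -0.18062477  0.09133963]
```

View pics/side4.png

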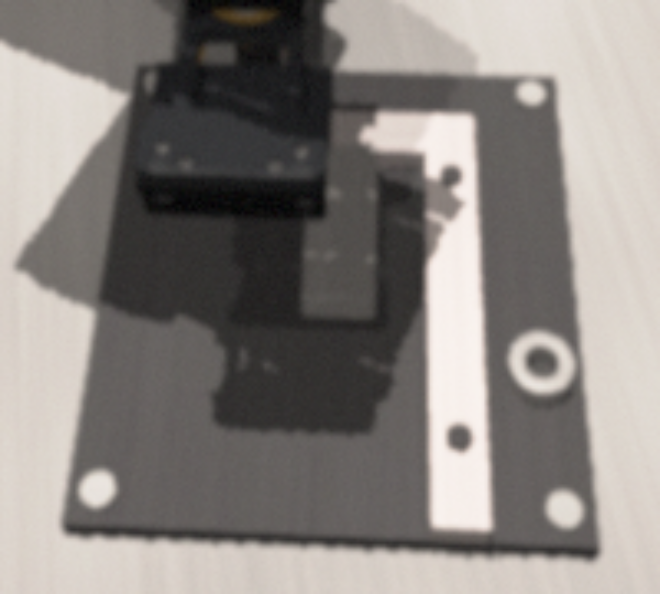

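The bar lies flat at crop x 300–378, lower end y≈320, parallel to the fence and about 48 px left of it, its far end near the stop. Lowering the fingers behind it, then pushing.

carry_out(deltas=[[[0,0,0.05,0,0,0,0],[0,0,0.11,0,0,0,0],[0,0,0.18,0,0,0,0],[0,0,0.25,0,0,0,0],[0,0,0.32,0,0,0,0],[0,0,0.38,0,0,0,0],[0,0,0.43,0,0,0,0],[0,0,0.47,0,0,0,0],[0,0,0.48,0,0,0,0],[0,0,0.48,0,0,0,0]]])

```text
time_s: 20.35
position: [0.4681, -0.1806, 0.0189]
tcp_rot: [[0.98, -0.198, -0.001], [-0.198, -0.98, 0.001], [-0.001, -0.0, -1.0]]
force: [-0.0, 0.7, 0.2]
opening: 0.501
grasp_force: 0.0
```

carry_out(deltas=[[[0.02,0,0,0,0,0,0],[0.04,0,0,0,0,0,0],[0.06,0,0,0,0,0,0],[0.08,0,0,0,0,0,0],[0.1,0,0,0,0,0,0],[0.12,0,0,0,0,0,0],[0.14,0,0,0,0,0,0],[0.16,0,0,0,0,0,0],[0.18,0,0,0,0,0,0],[0.19,0,0,0,0,0,0]]])

```text
time_s: 21.18
position: [0.4943, -0.1854, 0.0194]
tcp_rot: [[0.98, -0.198, -0.004], [-0.198, -0.98, 0.002], [-0.005, -0.001, -1.0]]
force: [-3.7, 0.1, 2.0]
opening: 0.498
grasp_force: 1.8
```

Contact is made. Push on, slowly.

carry_out(deltas=[[[0.008,0,0,0,0,0,0],[0.016,0,0,0,0,0,0],[0.024,0,0,0,0,0,0],[0.032,0,0,0,0,0,0],[0.04,0,0,0,0,0,0],[0.047,0,0,0,0,0,0],[0.053,0,0,0,0,0,0],[0.058,0,0,0,0,0,0],[0.06,0,0,0,0,0,0],[0.06,0,0,0,0,0,0]]])

```text
time_s: 22.02
position: [0.5054, -0.1883, 0.0194]
tcp_rot: [[0.98, -0.198, 0.001], [-0.198, -0.98, -0.0], [0.001, 0.0, -1.0]]
force: [-1.7, 0.8, -1.1]
opening: 0.503
grasp_force: 1.0
```

carry_out(deltas=[[[0.002,0,0,0,0,0,0],[0.004,0,0,0,0,0,0],[0.006,0,0,0,0,0,0],[0.008,0,0,0,0,0,0],[0.01,0,0,0,0,0,0],[0.012,0,0,0,0,0,0],[0.014,0,0,0,0,0,0],[0.016,0,0,0,0,0,0],[0.016,0,0,0,0,0,0],[0.016,0,0,0,0,0,0]]])

```text
time_s: 22.85
position: [0.506, -0.1883, 0.0194]
tcp_rot: [[0.98, -0.198, -0.003], [-0.198, -0.98, 0.001], [-0.003, -0.0, -1.0]]
force: [-6.3, -1.2, 2.2]
opening: 0.5
grasp_force: 3.0
```

carry_out(deltas=[[[0.002,0,0,0,0,0,0],[0.004,0,0,0,0,0,0],[0.006,0,0,0,0,0,0],[0.008,0,0,0,0,0,0],[0.01,0,0,0,0,0,0],[0.012,0,0,0,0,0,0],[0.012,0,0,0,0,0,0],[0.012,0,0,0,0,0,0],[0.012,0,0,0,0,0,0],[0.012,0,0,0,0,0,0]]])

```text
time_s: 23.68
position: [0.506, -0.1883, 0.0194]
tcp_rot: [[0.98, -0.198, -0.006], [-0.198, -0.98, 0.002], [-0.007, -0.001, -1.0]]
force: [-10.2, -1.0, 4.7]
opening: 0.501
grasp_force: 4.6
```

carry_out(deltas=[[[0.002,0,0,0,0,0,0],[0.004,0,0,0,0,0,0],[0.006,0,0,0,0,0,0],[0.008,0,0,0,0,0,0],[0.01,0,0,0,0,0,0],[0.012,0,0,0,0,0,0],[0.012,0,0,0,0,0,0],[0.012,0,0,0,0,0,0],[0.012,0,0,0,0,0,0],[0.012,0,0,0,0,0,0]]])

```text
time_s: 24.52
position: [0.5061, -0.1883, 0.0195]
tcp_rot: [[0.98, -0.197, -0.01], [-0.197, -0.98, 0.003], [-0.01, -0.001, -1.0]]
force: [-13.0, -2.2, 7.4]
opening: 0.497
grasp_force: 6.2
```

The bar is firm against the fence (x force builds without travel). Back off, rise, and go round to the bar's free end.

carry_out(deltas=[[[-0.03,0,0,0,0,0,0],[-0.05,0,0,0,0,0,0],[-0.07,0,0,0,0,0,0],[-0.07,0,0,0,0,0,0],[-0.07,0,-0.06,0,0,0,0],[-0.07,0,-0.14,0,0,0,0],[-0.07,0,-0.22,0,0,0,0],[-0.07,0,-0.3,0,0,0,0],[-0.07,0,-0.3,0,0,0,0],[-0.07,0,-0.3,0,0,0,0]]])

```text
time_s: 25.35
position: [0.5019, -0.1878, 0.0655]
tcp_rot: [[0.98, -0.198, 0.003], [-0.198, -0.98, -0.002], [0.003, 0.001, -1.0]]
force: [-0.3, -0.1, -0.1]
opening: 0.498
grasp_force: 0.0
```

carry_out(deltas=[[[0.03,0.06,0,0,0,0,1],[0.06,0.12,0,0,0,0,1],[0.09,0.18,0,0,0,0,1],[0.12,0.26,0,0,0,0,1],[0.15,0.34,0,0,0,0,1],[0.18,0.4,0,0,0,0,1],[0.21,0.46,0,0,0,0,1],[0.227,0.51,0,0,0,0,1],[0.227,0.51,0,0,0,0,1],[0.227,0.51,0,0,0,0,1]]])

```text
time_s: 26.18
position: [0.5187, -0.2693, 0.0643]
tcp_rot: [[0.98, -0.199, -0.0], [-0.199, -0.98, 0.0], [-0.0, -0.0, -1.0]]
force: [-0.6, -0.1, 0.2]
opening: 0.004
grasp_force: 0.0
```

```bash
python3 - <<'E'
from h import *
cv2.imwrite("pics/side5.png",cv2.resize(capture("side")[290:470,230:430,::-1],None,fx=3.3,fy=3.3)); print(telemetry.read_state()["position"])
E
```

```text
[ 0.51844812 -0.26865678  0.06431446]
```

View pics/side5.png

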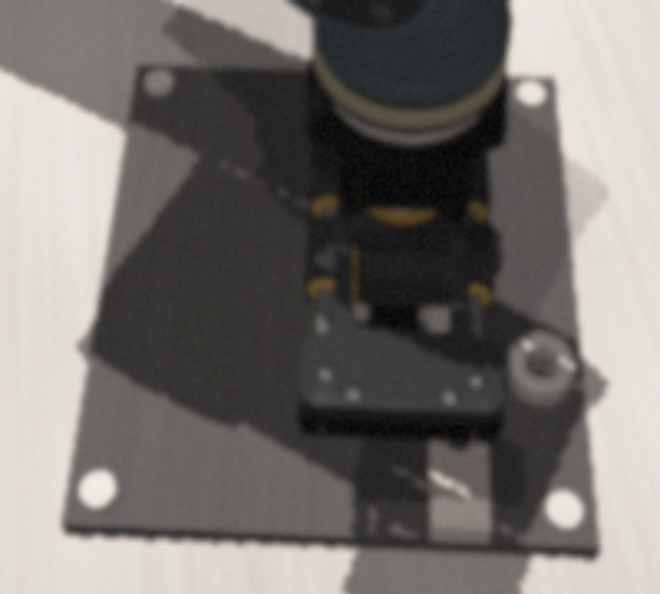

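The gripper hides the bar; nut at crop (540,360) is clear. The fingers are at u≈-17.5, v≈-121 mm from the corner, beyond the bar's free end. Lower and push towards the stop.

carry_out(deltas=[[[0,0,0.04,0,0,0,1],[0,0,0.08,0,0,0,1],[0,0,0.13,0,0,0,1],[0,0,0.18,0,0,0,1],[0,0,0.23,0,0,0,1],[0,0,0.27,0,0,0,1],[0,0,0.29,0,0,0,1],[0,0,0.295,0,0,0,1],[0,0,0.295,0,0,0,1],[0,0,0.295,0,0,0,1]]])

```text
time_s: 27.07
position: [0.5191, -0.2691, 0.0203]
tcp_rot: [[0.98, -0.198, 0.0], [-0.198, -0.98, -0.0], [0.0, 0.0, -1.0]]
force: [-0.5, -0.1, 0.3]
opening: 0.005
grasp_force: 0.0
```

carry_out(deltas=[[[0,-0.01,0,0,0,0,1],[0,-0.02,0,0,0,0,1],[0,-0.03,0,0,0,0,1],[0,-0.04,0,0,0,0,1],[0,-0.05,0,0,0,0,1],[0,-0.06,0,0,0,0,1],[0,-0.07,0,0,0,0,1],[0,-0.08,0,0,0,0,1],[0,-0.08,0,0,0,0,1],[0,-0.08,0,0,0,0,1]]])

```text
time_s: 27.9
position: [0.5213, -0.2571, 0.0202]
tcp_rot: [[0.98, -0.198, -0.0], [-0.198, -0.98, 0.0], [-0.0, -0.0, -1.0]]
force: [0.1, -0.4, 0.2]
opening: 0.004
grasp_force: 0.0
```

carry_out(deltas=[[[0,-0.003,0,0,0,0,1],[0,-0.006,0,0,0,0,1],[0,-0.009,0,0,0,0,1],[0,-0.012,0,0,0,0,1],[0,-0.015,0,0,0,0,1],[0,-0.018,0,0,0,0,1],[0,-0.02,0,0,0,0,1],[0,-0.02,0,0,0,0,1],[0,-0.02,0,0,0,0,1],[0,-0.02,0,0,0,0,1]]])

```text
time_s: 28.73
position: [0.5219, -0.2543, 0.0202]
tcp_rot: [[0.98, -0.198, 0.0], [-0.198, -0.98, -0.0], [0.0, 0.0, -1.0]]
force: [0.7, 0.2, 0.3]
opening: 0.0
grasp_force: 0.0
```

carry_out(deltas=[[[0,-0.003,0,0,0,0,1],[0,-0.006,0,0,0,0,1],[0,-0.009,0,0,0,0,1],[0,-0.012,0,0,0,0,1],[0,-0.015,0,0,0,0,1],[0,-0.018,0,0,0,0,1],[0,-0.02,0,0,0,0,1],[0,-0.02,0,0,0,0,1],[0,-0.02,0,0,0,0,1],[0,-0.02,0,0,0,0,1]]])

```text
time_s: 29.57
position: [0.5224, -0.2514, 0.0202]
tcp_rot: [[0.98, -0.198, -0.0], [-0.198, -0.98, 0.0], [-0.0, -0.0, -1.0]]
force: [0.4, -0.4, 1.6]
opening: 0.006
grasp_force: 0.0
```

carry_out(deltas=[[[0,-0.003,0,0,0,0,1],[0,-0.006,0,0,0,0,1],[0,-0.009,0,0,0,0,1],[0,-0.012,0,0,0,0,1],[0,-0.015,0,0,0,0,1],[0,-0.018,0,0,0,0,1],[0,-0.02,0,0,0,0,1],[0,-0.02,0,0,0,0,1],[0,-0.02,0,0,0,0,1],[0,-0.02,0,0,0,0,1]]])

```text
time_s: 30.4
position: [0.5229, -0.2496, 0.0202]
tcp_rot: [[0.98, -0.198, -0.0], [-0.198, -0.98, -0.002], [0.0, 0.002, -1.0]]
force: [-3.0, -4.8, -0.6]
opening: 0.001
grasp_force: 2.7
```

carry_out(deltas=[[[0,-0.003,0,0,0,0,1],[0,-0.006,0,0,0,0,1],[0,-0.009,0,0,0,0,1],[0,-0.012,0,0,0,0,1],[0,-0.015,0,0,0,0,1],[0,-0.018,0,0,0,0,1],[0,-0.02,0,0,0,0,1],[0,-0.02,0,0,0,0,1],[0,-0.02,0,0,0,0,1],[0,-0.02,0,0,0,0,1]]])

```text
time_s: 31.23
position: [0.5229, -0.2495, 0.0203]
tcp_rot: [[0.981, -0.196, -0.001], [-0.196, -0.981, -0.006], [0.001, 0.006, -1.0]]
force: [-6.7, -14.0, -1.6]
opening: 0.009
grasp_force: 7.0
```

Firm against the stop. Retreat and check.

carry_out(deltas=[[[0,0.03,0,0,0,0,1],[0,0.06,0,0,0,0,1],[0,0.1,0,0,0,0,1],[0,0.1,-0.05,0,0,0,1],[0,0.1,-0.15,0,0,0,1],[0,0.1,-0.3,0,0,0,1],[0,0.1,-0.45,0,0,0,1],[0,0.1,-0.6,0,0,0,1],[0,0.1,-0.75,0,0,0,1],[0,0.1,-0.9,0,0,0,1]]])

```text
time_s: 32.07
position: [0.5207, -0.2594, 0.1569]
tcp_rot: [[0.98, -0.198, 0.0], [-0.198, -0.98, 0.0], [0.0, -0.001, -1.0]]
force: [0.1, -0.9, 0.7]
opening: 0.001
grasp_force: 0.0
```

carry_out(deltas=[[[-0.1,0.1,0,0,0,0,1],[-0.2,0.2,0,0,0,0,1],[-0.3,0.3,-0.1,0,0,0,1],[-0.4,0.4,-0.2,0,0,0,1],[-0.5,0.5,-0.2,0,0,0,1],[-0.6,0.6,-0.2,0,0,0,1],[-0.7,0.7,-0.2,0,0,0,1],[-0.8,0.8,-0.2,0,0,0,1],[-0.85,0.9,-0.2,0,0,0,1],[-0.85,1,-0.2,0,0,0,1]]])

```text
time_s: 32.9
position: [0.3645, -0.3812, 0.1857]
tcp_rot: [[0.98, -0.199, -0.001], [-0.199, -0.98, 0.002], [-0.001, -0.001, -1.0]]
force: [0.9, -0.7, -0.9]
opening: 0.007
grasp_force: 0.0
```

carry_out(deltas=[[[0,0.1,0,0,0,0,1],[0,0.2,0,0,0,0,1],[0,0.3,0,0,0,0,1],[0,0.4,0,0,0,0,1],[0,0.5,0,0,0,0,1],[0,0.6,0,0,0,0,1],[0,0.7,0,0,0,0,1],[0,0.8,0,0,0,0,1],[0,0.9,0,0,0,0,1],[0,1,0,0,0,0,1]]])

```text
time_s: 33.73
position: [0.336, -0.5304, 0.1849]
tcp_rot: [[0.98, -0.198, -0.0], [-0.198, -0.98, 0.0], [-0.0, -0.0, -1.0]]
force: [0.2, -0.3, 0.4]
opening: 0.003
grasp_force: 0.0
```

```bash
python3 - <<'E'
from h import *
a=cv2.resize(capture("side")[300:470,235:425,::-1],None,fx=2,fy=3);b=cv2.resize(capture("top")[185:315,365:515,::-1],None,fx=2.8,fy=3.923)
cv2.imwrite("pics/c6.png",np.hstack([a,b]) if a.shape[0]==b.shape[0] else np.hstack([a,cv2.resize(b,(400,a.shape[0]))]))
cv2.imwrite("pics/s6full.png",capture("side")[:,:,::-1]);cv2.imwrite("pics/t6full.png",capture("top")[:,:,::-1])
E
```

```text
(no output)
```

View pics/c6.png

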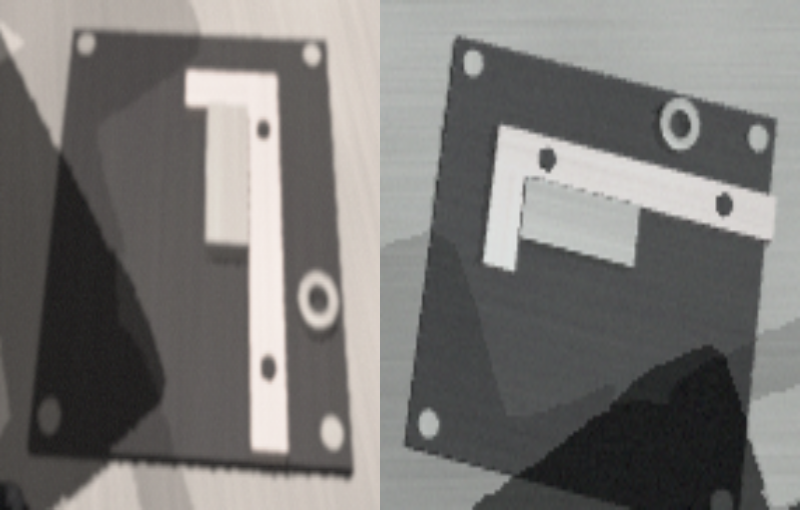

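Both views show the bar flush in the corner: edge on the fence, end on the stop (right view 522–640 × 178–265). The nut is in place and the arm is clear.

```bash
python3 -c "
from rig import job
print(job.hand_in())"
```

```text
the job is handed in; nothing more can be done
None
```

I put the bar in the jig corner with one long edge on the fence and one end on the short stop, released it, and handed the job in after about 34 s. No verdict came back, but both cameras showed the bar seated, the nut was where it started, and I never touched the offcut or collar.

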